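# Load the label dispenser and feed the first label

### The arm

A 7-joint arm with a two-finger parallel gripper is mounted at the origin on the work surface. World frame = base frame: x ahead of the robot, y to its left, z up, the work surface at z = 0. Lengths are in m, angles in rad, forces in N, time in s.
With the tool pointing down it reaches from about 0.35 to 0.9 m from the base axis. Payload 8.1 kg.
Tool frame: the origin (TCP) lies between the finger pads; the fingertips stand ahead of it and the grasp point (between the pads) is the TCP (arm.nose_length is the z of the fingertips in the tool frame, in m); z points along the fingers, y is the line along which they close (so a half turn about z gives the same grasp; the last joint's range is limited). The gripper opens to 92 mm and grips with 3 to 60 N. Pads are 19 mm wide; open, the fingers measure 130 mm over their backs; the gripper's body (75 mm by 190 mm) begins 47 mm behind the grasp point.
Start: joints at [1.178, 0.434, 0.025, 1.573, -0.012, 1.134, -0.075], TCP at [0.179, -0.599, 0.246] pointing down, gripper open.
Joint ranges: [-2.62, 2.62], [-0.44, 2.09], [-1.27, 1.32], [0.08, 2.57], [-1.32, 4.46], [0.12, 2], [-2.74, 2.74]. Speed limits (rad/s): [2.22, 2.22, 3.01, 3.01, 3.14, 3.14, 3.14].

### API

Orientations are given as a rotation vector (axis times angle).
In Python, from cell import sensors, optics, arm gives the robot as it stands.
- The arm moves only by the tool arm_command, never from a script. Its argument "deltas" is one flat list of numbers, 7 for each row, row after row: the turn, a rotation vector about the world's x, y, z as a fraction of full scale, then the shift along the world's x, y, z as a fraction of full scale, then the finger opening in mm, from 0 to 91.8. In form: [wx, wy, wz, dx, dy, dz, fingers, wx, wy, wz, dx, dy, dz, fingers, ...]. A call has 1 to 20 rows; each row is the pose to reach, as a shift and turn from the pose commanded when the call began; what a row does not reach only later rows make up. Full scale, the value 1, is 1 m for a shift and 90 degrees for a turn. A row lasts 1/10 s, in which the tool goes at most 50 mm and 8.59 degrees, less where a joint would pass 70% of its speed; a pose out of reach is approached as far as the arm can. A call with a number of a shift or a turn outside -1 to 1 is refused whole. A call with a gripper value outside its range is refused whole. The fingers move at their own pace and stop on an object; "force" is the grip in N (left out, the last holds). Time passes only in rows, so rows that repeat a pose let the fingers close. It gives the time, the measured TCP pose, the force, the opening and the grip force at its end, in the units of the state.
- sensors.observe(): the state, without advancing time (a new reading comes with each control period).
- optics.get_image(name): name is "scene" or "top" or "wrist"; returns the picture (384x512x3 uint8, blue, green, red); there is no depth.
- optics.calibration(name): a dict with "camera_matrix" (3x3 intrinsics, pixels), "rvec" (rotation vector, rad) and "tvec" (3), from world to camera coordinates, as OpenCV has them. Camera axes: x right, y down, z forward; pixel columns grow to the right and rows downward; lengths in m; the calibration is good to about 2 mm. A picture is of the moment at which its call begins: read the wrist's pose just before it. calibration takes no time and is no camera call; for the wrist camera it gives the pose at the moment of the call.
- arm.sign_off(): hands the job in; it is judged then, once.
The state is a dict: "clock": time; "joints": joint angles; "dq": joint speeds; "joint_efforts": joint torques, N m; "position": TCP position; "ee_rot": TCP orientation; "force": force on the tool from outside, world axes, zero at the start; "ft_torque": the same for the moment, N m; "width": opening from 0.0 (shut) to 1.0 (fully open); "gripper_force": force on a finger pad.
Only numpy, scipy, OpenCV 4.12 (cv2) and the standard library are available. Lean on these libraries where they do the work, as an engineer would, in place of code of your own. Each camera call takes 0.05 s, during which the arm holds its last target. There are 200 camera calls.

### The job

Load the shop's label dispenser: press the longer and the shorter cassette into their docks on its sloping deck until each snaps past its spring clips and sits fully home. Then push the feed lever on its flank all the way to its stop once and let it spring back. Leave the stoneware and other things on the counter standing where they are.

Things in the scene. Friction and masses are not known exactly. Their poses are not given: they have to be found in the camera images.
- long_center (a point): centre of the longer cream-and-grey plastic cassette, 105 mm long (y), 44 wide (x), 50 tall (z up), 120 to 260 g; this point is 25 mm above its underside (starts flat on the counter). Its long sides are plain flat faces 44 apart, to be gripped from above. Same either way round (half turn about z).
- short_center (a point): centre of the shorter cassette: as the longer but 75 mm long, 95 to 200 g. Both have waisted ends: a bead of 8 mm radius along the foot (its axis 9 above the underside), a recess 7 deep up to 28 above the underside, then full length to the top.
- dock_long (a point): where the longer cassette's centre is when home, 25 mm above the sloping deck. z: deck normal, leaning 30 degrees from vertical towards the robot; x: up the slope; y: along the deck. A seated cassette's axes match (or half turned about z). Pushed along -z it meets the clips about 18 mm before home; the push peaks at 8 to 20 N, drops about 8 mm before home, then the clips pull it down.
- dock_short (a point): the same for the shorter cassette. In both docks a sprung steel roller stands at each end (centre 17 mm above the deck, reaching 3.5 mm in over the cassette's end), in a fixed block 32 high that leaves 5 mm free at each end. Ridges 5 high run 6 mm off the cassette's long sides; else these sides are open for fingers.
- dispenser: white label dispenser, fixed; origin on the counter under the middle of its deck, its front faces -x, y along its width. Deck 254 mm wide, 100 up the slope, its middle 65 above the counter. Behind it a hood 105 tall starts 78 mm behind the origin. Longer dock on the left (+y), shorter on the right, feed lever on the right flank.
- lever_knob (a point): centre of the upright grey knob (18 mm across, 50 tall, from 50 to 100 above the counter) at the end of the feed lever; this point is 79 above the counter and moves with the lever. The lever's arm is a bar 10 thick, 54 above the counter.
- lever_pivot (a point): point on the upright pivot axis of the feed lever, fixed, at about the knob's mid height. The knob goes round it on a circle of radius 85 mm.
- feed_lever (a joint): feed lever angle, rad: 0 at rest, 0.9 at its stop, growing counter-clockwise seen from above, so the knob moves away from the robot; push it from the robot's side. A spring returns it: about 1 N at the knob at rest, 3.5 N at the stop.
- goblet: bystander: green stone goblet vase, round, 150 tall, 84 across at the foot (mm); origin at the centre of its underside
- tealight: bystander: alabaster tealight block, round, 58 tall, 68 across (mm); origin at the centre of its underside
- candle_jar: bystander: stone candle jar with a wooden cap, round, 85 tall, 68 across (mm); origin at the centre of its underside
- tag_block: bystander: block of blank paper tags, 70 x 46, 18 tall (mm); origin at the centre of its underside
- dish: bystander: shallow stone dish, 84 across, 32 tall (mm); origin at the centre of its underside
- vase: bystander: cream stone vase, round, 165 tall, 100 across (mm); origin at the centre of its underside
- sample_slab: bystander: polished stone sample slab, 70 x 110, 20 tall (mm); origin at the centre of its underside

How it is judged:
On the way, in this order (a step that is already met when the one before it is completed fails the run):
1. both cassettes are snapped fully home in their docks (x of long_center in the frame of dock_long between -0.007 and 0.007 m and y of long_center in the frame of dock_long between -0.005 and 0.005 m and z of long_center in the frame of dock_long between -0.004 and 0.003 m and angle between the z axis of long_center and the z axis of dock_long, either way round below 0.08 rad and angle between the y axis of long_center and the y axis of dock_long, either way round below 0.08 rad and angle between each of long_center, short_center's own z axis and vertical below 0.7 rad and x of short_center in the frame of dock_short between -0.007 and 0.007 m and y of short_center in the frame of dock_short between -0.005 and 0.005 m and z of short_center in the frame of dock_short between -0.004 and 0.003 m and angle between the z axis of short_center and the z axis of dock_short, either way round below 0.08 rad and angle between the y axis of short_center and the y axis of dock_short, either way round below 0.08 rad), for 0.2 s.
2. with both cassettes home, the feed lever is pushed to its stop (all of step 1 and value of joint feed_lever above 0.83 rad), for 0.02 s.
At the end, for the whole second after the job is handed in: Both cassettes stay fully home in their own docks: centre within 7 mm along the slope, 5 mm along the deck and 3 mm in depth, within 0.08 rad of the dock's axes, upper side up; the feed lever has been to its stop (beyond 0.83 of 0.9 rad) after that and is back at rest (below 0.06 rad) (all of step 1 and value of joint feed_lever below 0.06 rad); the robot touches nothing.
It fails at once if a bystander is knocked over or shoved more than 40 mm (distance of any of goblet, tealight, candle_jar, tag_block, dish, vase, sample_slab from where it was at the start of the episode above 0.04 m or angle between any of goblet, tealight, candle_jar, tag_block, dish, vase, sample_slab's own z axis and vertical above 0.5 rad).
It also fails if it takes over 72 s, if anything falls off the work surface, if the arm or the gripper's body presses on something with over 40 N, if the wrist force passes 120 N, or if a joint passes its speed limit or range.

## Working session

There is one attempt and no reset: what is moved stays moved. The work goes in short steps, Python scripts to look and compute and a tool call to move; the robot and the scene stay as the last step left them, time stands still between calls to the robot, and variables do not carry over. Pictures are saved under pics/ and viewed, at most 10 in all, crops included, and the job is handed in when it is done.

Besides the shell and the picture viewer there is one more tool, called after "Call:" by a JSON object that holds its "name" and its "arguments". arm_command: Moves the arm, as the interface text tells. Its arguments: {"type":"object","properties":{"deltas":{"type":"array","items":{"type":"number"}},"force":{"type":"number"}},"required":["deltas"]}

```bash
mkdir -p pics; ls
python3 - <<'E'
from cell import sensors, optics, arm
import cv2
s=sensors.observe(); print(s); print(arm.nose_length)
for n in("scene","top"):
    cv2.imwrite(f"pics/{n}0.png",optics.get_image(n)); c=optics.calibration(n); print(n,c)
E
```

```text
pics
{'clock': 0.0, 'joints': array([ 1.17840358,  0.43523577,  0.02498715,  1.57408966, -0.01159392,
        1.13400207, -0.07507622]), 'dq': array([ 0.00047271,  0.00031075,  0.00024067, -0.00079895, -0.00019383,
        0.00047321,  0.00038722]), 'joint_efforts': array([ 1.01263475e-03, -6.67834496e+01,  9.85324010e-01, -3.14452529e+01,
       -6.05703285e-02,  4.28092049e-02,  1.75422360e-04]), 'position': array([ 0.17839685, -0.5984978 ,  0.24494005]), 'ee_rot': array([-3.10715720e+00, -4.53304031e-01,  6.00763096e-04]), 'force': array([-0.11465333, -0.84414464, -0.04660152]), 'ft_torque': array([ 0.00855999, -0.01437876,  0.03612935]), 'gripper_force': 0.0, 'width': 1.0003950002425137}
0.019
scene {'camera_matrix': array([[445.40574533,   0.        , 251.98705072],
       [  0.        , 445.40574533, 185.41556303],
       [  0.        ,   0.        ,   1.        ]]), 'rvec': array([ 2.30390781,  0.87425345, -0.34229336]), 'tvec': array([-0.38718578, -0.21803196,  1.48400567])}
top {'camera_matrix': array([[442.41820393,   0.        , 257.55272375],
       [  0.        , 442.41820393, 186.29060048],
       [  0.        ,   0.        ,   1.        ]]), 'rvec': array([ 2.1439757 , -2.18260079,  0.098111  ]), 'tvec': array([0.03099165, 0.5458158 , 1.43365079])}
```

View pics/scene0.png

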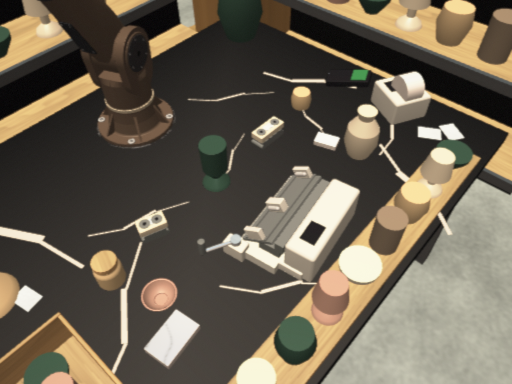

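View pics/top0.png

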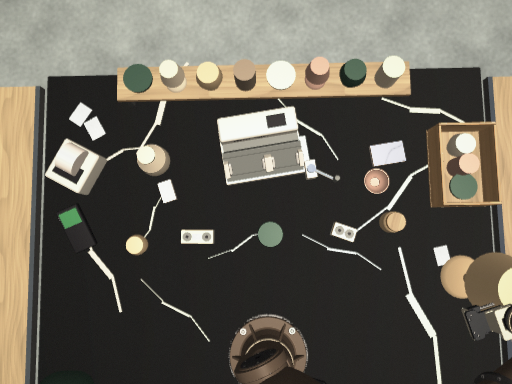

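The scene view shows the long cassette at about (267,130), the short one at (151,223), the dispenser at (295,225) and the knob at (201,244). In the top view these are at (197,237), (344,232), (262,145) and (337,178). I'll measure them next and look at an enlarged crop.

```bash
cat > h.py <<'E'
import numpy as np, cv2
from cell import sensors, optics, arm
def ray(n,px,cal=None):
    c=cal or optics.calibration(n); R=cv2.Rodrigues(c["rvec"])[0]; o=-R.T@c["tvec"]
    p=cv2.undistortPoints(np.float64(px).reshape(-1,1,2),c["camera_matrix"],None)[:,0]
    return o,np.c_[p,np.ones(len(p))]@R
def plane(n,px,z,cal=None):
    o,d=ray(n,px,cal); return o+d*((z-o[2])/d[:,2])[:,None]
def proj(n,P,cal=None):
    c=cal or optics.calibration(n)
    return cv2.projectPoints(np.float64(P).reshape(-1,1,3),c["rvec"],c["tvec"],c["camera_matrix"],None)[0][:,0]
def tri(pa,pb,a="top",b="scene"):
    o1,d1=ray(a,pa);o2,d2=ray(b,pb);d1=d1[0];d2=d2[0]
    t=np.linalg.lstsq(np.c_[d1,-d2],o2-o1,rcond=None)[0]; p,q=o1+t[0]*d1,o2+t[1]*d2
    return (p+q)/2,np.linalg.norm(p-q)
E
python3 - <<'E'
from h import *
im=cv2.imread("pics/top0.png"); 
for n in("top","scene"): print(n,ray(n,[[256,190]])[0])
g=cv2.cvtColor(im,cv2.COLOR_BGR2GRAY)
for name,(x0,y0,x1,y1) in dict(long=(172,220,222,252),short=(325,216,362,248)).items():
    m=(g[y0:y1,x0:x1]>90).astype(np.uint8)
    m=cv2.morphologyEx(cv2.copyMakeBorder(m,9,9,9,9,cv2.BORDER_CONSTANT),cv2.MORPH_CLOSE,np.ones((9,9)))[9:-9,9:-9]
    cs=cv2.findContours(m,0,cv2.CHAIN_APPROX_NONE)[0]; c=max(cs,key=cv2.contourArea)
    px=c[:,0]+[x0,y0]; P=plane("top",px,.05)
    r=cv2.minAreaRect(np.float32(P[:,:2]*1000)); print(name,r)
c=im[100:250,170:360]; cv2.imwrite("pics/c1.png",cv2.resize(c,None,fx=4,fy=4,interpolation=cv2.INTER_CUBIC))
s=cv2.imread("pics/scene0.png")[150:290,185:375]; cv2.imwrite("pics/c2.png",cv2.resize(s,None,fx=4,fy=4,interpolation=cv2.INTER_CUBIC))
E
```

```text
top [0.39689856 0.00557001 1.48211688]
scene [ 1.05362425 -0.57342364  0.98019634]
long ((386.67559814453125, 218.98045349121094), (103.86770629882812, 44.85682678222656), 89.03196716308594)
short ((391.89874267578125, -258.3214416503906), (95.46102142333984, 53.96303176879883), 79.10963439941406)
```

View pics/c1.png

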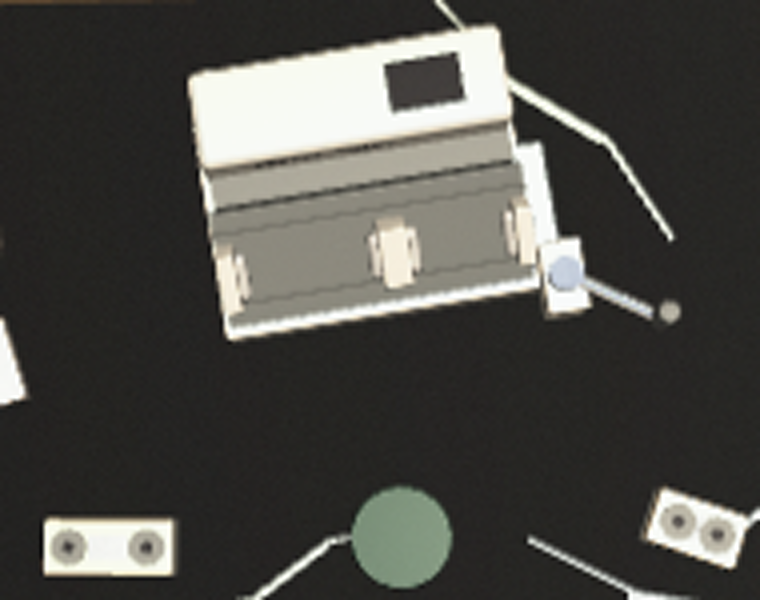

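View pics/c2.png

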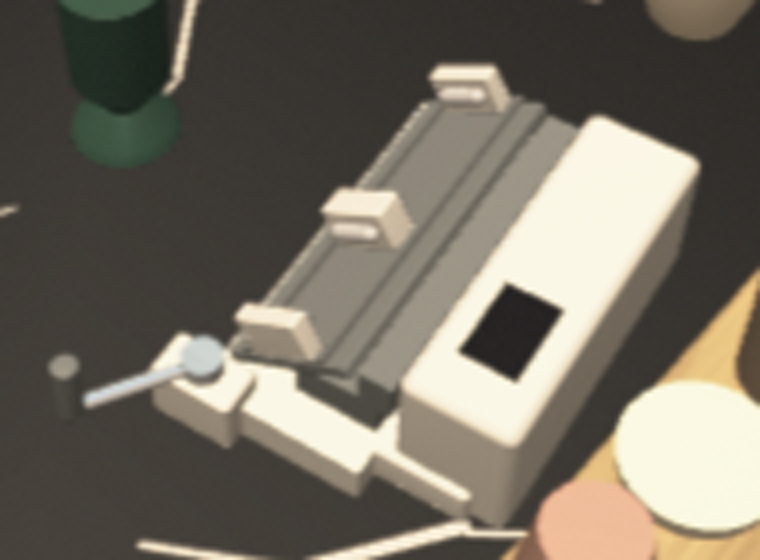

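Positions in the top crop:
- The hood top's corners are (190,78), (498,27), (511,120) and (205,167). The deck front edge runs from (232,338) to (540,290).
- The blocks are at about (231,280), (396,253) and (525,232).
- The pivot disc is at (566,272) and the knob top at (670,312).
- The short cassette's hubs are at (678,521) and (717,535).

The scene crop shows the knob top at (65,366).

Run:
```python
from h import *
np.set_printoptions(precision=4,suppress=True)
im=cv2.imread("pics/top0.png"); f=lambda L:(np.float64(L)+.5)/4-.5+[170,100]
g=cv2.cvtColor(im,cv2.COLOR_BGR2GRAY)
m=(g>90).astype(np.uint8); m[:216]=0;m[248:]=0;m[:,:325]=0;m[:,362:]=0
k=cv2.getStructuringElement(2,(5,5)); m=cv2.morphologyEx(cv2.morphologyEx(m,3,np.ones((5,5))),2,cv2.getStructuringElement(2,(9,9)))
c=max(cv2.findContours(m,0,cv2.CHAIN_APPROX_NONE)[0],key=cv2.contourArea)
print("short",cv2.minAreaRect(np.float32(plane("top",c[:,0],.05)[:,:2]*1000)))
print("hubs",plane("top",f([[678,521],[717,535]]),.05))
print("longhubs",plane("top",f([[68,547],[146,547]]),.05))
H=plane("top",f([[190,78],[498,27],[511,120],[205,167]]),.105); print("hood",H)
print("edge",plane("top",f([[232,338],[540,290]]),.04))
print("knob",plane("top",f([[670,312]]),.1), tri(f([[670,312]]),(np.float64([[65,366]])+.5)/4-.5+[185,150]))
print("pivot",plane("top",f([[566,272]]),.085), tri(f([[566,272]]),(np.float64([[203,357]])+.5)/4-.5+[185,150]))
print("goblet",plane("top",f([[401,537]]),.15))
```

```text
short ((393.5124816894531, -252.641845703125), (78.6535873413086, 45.80437469482422), 70.5539779663086)
hubs [[ 0.3984 -0.2387  0.05  ]
 [ 0.3867 -0.2696  0.05  ]]
longhubs [[0.386  0.2524 0.05  ]
 [0.3849 0.1895 0.05  ]]
hood [[ 0.7556  0.1454  0.105 ]
 [ 0.792  -0.1005  0.105 ]
 [ 0.7164 -0.1088  0.105 ]
 [ 0.6834  0.134   0.105 ]]
edge [[ 0.554   0.1192  0.04  ]
 [ 0.5889 -0.1342  0.04  ]]
knob [[ 0.5616 -0.2298  0.1   ]] (array([ 0.563 , -0.2291,  0.0968]), np.float64(0.003204705660265186))
pivot [[ 0.597  -0.1509  0.085 ]] (array([ 0.6016, -0.153 ,  0.0587]), np.float64(0.002437571243067383))
goblet [[ 0.3899 -0.0145  0.15  ]]
```

```bash
cat >> h.py <<'E'
from scipy.spatial.transform import Rotation as Ro
np.set_printoptions(precision=4,suppress=True)
def state():
    s=sensors.observe(); return s,s["position"],Ro.from_rotvec(s["ee_rot"])
def mat(z,y):
    z=np.array(z,float);z/=np.linalg.norm(z); y=np.array(y,float); y-=z*(z@y); y/=np.linalg.norm(y)
    return Ro.from_matrix(np.c_[np.cross(y,z),y,z])
def delta(pos,R):
    s,p,r=state(); best=min((( (Q*r.inv()).as_rotvec()) for Q in (R,R*Ro.from_euler("z",np.pi))),key=np.linalg.norm)
    print("turn",best*2/np.pi,"shift",np.array(pos)-p)
E
python3 - <<'E'
from h import *
s,p,r=state(); print(r.as_matrix())
c=optics.calibration("wrist"); R=cv2.Rodrigues(c["rvec"])[0]; o=-R.T@c["tvec"]
print("cam in tool",r.inv().apply(o-p)); print(r.as_matrix().T@R.T); print(c["camera_matrix"])
a=np.radians(-20.2); delta([.392,-.254,.15],mat([0,0,-1],[np.cos(a),np.sin(a),0]))
E
```

```text
[[ 0.9583  0.2856 -0.0005]
 [ 0.2856 -0.9583  0.0013]
 [-0.0001 -0.0013 -1.    ]]
cam in tool [ 0.0718 -0.0002 -0.139 ]
[[ 0.0007 -0.9645 -0.264 ]
 [ 1.      0.001  -0.0009]
 [ 0.0011 -0.264   0.9645]]
[[283.0914   0.     252.9827]
 [  0.     283.0914 192.988 ]
 [  0.       0.       1.    ]]
turn [-0.0006 -0.0007  0.5911] shift [ 0.2136  0.3446 -0.0951]
```

Call:
{"name": "arm_command", "arguments": {"deltas": [0,0,0.9,0.42,0.5,0,91,0,0,0.9,0.42,0.5,0,91,0,0,0.9,0.42,0.5,0,91,0,0,0.9,0.42,0.5,0,91,0,0,0.9,0.42,0.5,0,91,0,0,0.9,0.42,0.5,0,91,0,0,0.9,0.42,0.5,0,91,0,0,0.9,0.42,0.5,0,91,0,0,0.9,0.42,0.5,0,91,0,0,0.9,0.42,0.5,0,91,0,0,0.9,0.42,0.5,0,91,0,0,0.9,0.42,0.5,0,91,0,0,0.9,0.42,0.5,0,91,0,0,0.9,0.42,0.5,0,91,0,0,0.9,0.42,0.5,0,91,0,0,0.9,0.42,0.5,0,91,0,0,0.9,0.42,0.5,0,91]}}

```text
clock: 1.8
position: [0.5977, -0.101, 0.2456]
ee_rot: [2.072, 2.361, -0.002]
force: [-0.4, -0.2, -0.1]
width: 0.993
gripper_force: 0.0
```

Run:
```python
from h import *
import pickle
c=optics.calibration("wrist"); im=optics.get_image("wrist"); cv2.imwrite("pics/w1.png",im); pickle.dump(c,open("w1.pkl","wb"))
print(sensors.observe()["joints"])
cv2.imwrite("pics/w1b.png",cv2.resize(im,None,fx=1.55,fy=1.55,interpolation=cv2.INTER_CUBIC))
```

```text
[ 0.4007  0.4502 -0.4661  1.5903  0.2166  1.1529  0.0163]
```

View pics/w1b.png

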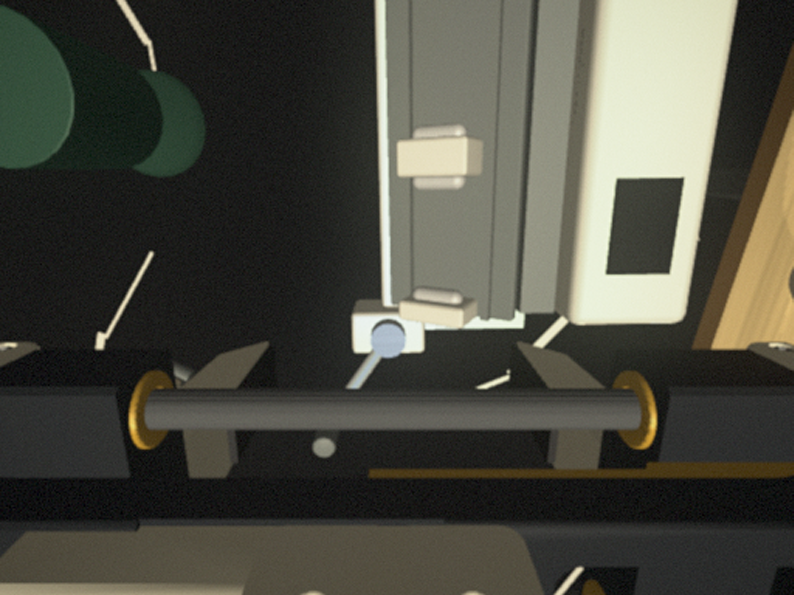

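The wrist view shows the middle block's top at (397–482, 138–178) with rollers at (440,131) and (440,183). The right block is at (400–477, 300–325) with its roller at (440,296). The left block is out of view, so I'm shifting back along -y.

Call:
{"name": "arm_command", "arguments": {"deltas": [0,0,0,0.02,-0.12,0,91,0,0,0,0.02,-0.12,0,91,0,0,0,0.02,-0.12,0,91,0,0,0,0.02,-0.12,0,91,0,0,0,0.02,-0.12,0,91]}}

```text
clock: 2.35
position: [0.6179, -0.22, 0.2457]
ee_rot: [-2.072, -2.361, -0.0]
force: [0.6, 0.3, -1.3]
width: 0.989
gripper_force: 0.0
```

Run:
```python
from h import *
import pickle
c=optics.calibration("wrist"); im=optics.get_image("wrist"); cv2.imwrite("pics/w2.png",im); pickle.dump(c,open("w2.pkl","wb"))
print(sensors.observe()["position"])
cv2.imwrite("pics/w2b.png",cv2.resize(im[:220,180:],None,fx=2.4,fy=2.4,interpolation=cv2.INTER_CUBIC))
```

```text
[ 0.6182 -0.2185  0.2458]
```

View pics/w2b.png

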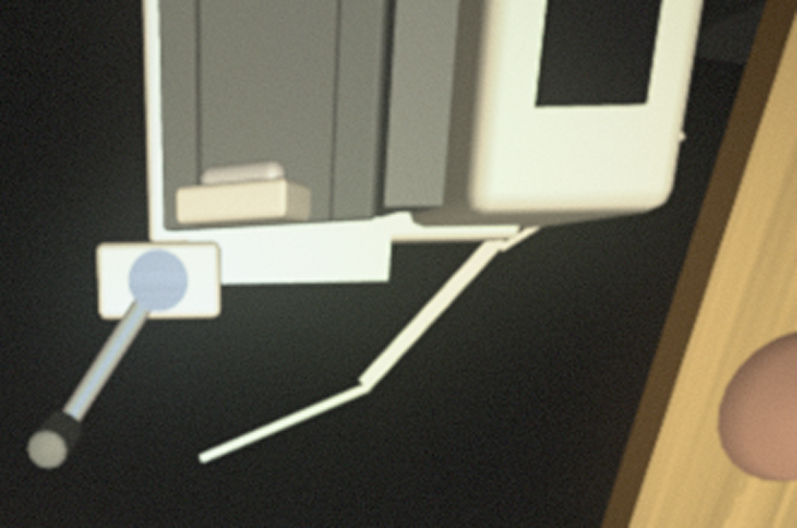

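This shift showed the right side only: right block top (177–287, 183–222), roller (242,174), knob top (47,448) and pivot disc (158,280). I now have enough to fix the dock frames from both wrist views and the top view.

```bash
cat > d.py <<'E'
from h import *
import pickle
W={k:pickle.load(open(k+".pkl","rb")) for k in("w1","w2")}
def px(n,L):
    L=np.float64(L)
    return (L+.5)/1.55-.5 if n=="w1" else (L+.5)/2.4-.5+[180,0] if n=="w2" else (L+.5)/4-.5+[170,100]
def slope(n,L,h,O,yaw):
    c=W.get(n) or optics.calibration("top"); o,d=ray(None,px(n,L),c)
    D=Ro.from_euler("z",yaw).as_matrix()@Ro.from_euler("y",-np.pi/6).as_matrix()
    P0=np.r_[O,.065]+D[:,2]*h
    t=((P0-o)@D[:,2])/(d@D[:,2]); return (o+d*t[:,None]-P0)@D[:,:2]*1000
E
python3 - <<'E'
from d import *
a=([.6225,.002],np.radians(8))
def go(t,n,L,h): print(t,n,slope(n,L,h/1000,*a).tolist().__repr__() if 0 else slope(n,L,h/1000,*a).round(1).tolist())
go("midtop","w1",[[397,138],[482,138],[482,178],[397,178]],32)
go("rightroller+midrollers","w1",[[440,127],[440,187],[440,291]],17)
go("righttop","w1",[[400,300],[477,300],[465,325],[403,318]],32)
go("righttop","w2",[[177,187],[285,180],[287,216],[177,223]],32)
go("ridges lines","w1",[[411,60],[411,240],[497,60],[492,240]],2.5)
go("deck edge L/R","w1",[[388,60],[388,240],[530,60],[522,240]],0)
go("ridges","w2",[[198,100],[335,100],[385,100],[165,100]],2.5)
go("lefttop","top",[[217,250],[230,245],[243,308],[226,314]],32)
go("midtop","top",[[381,222],[403,217],[412,283],[388,290]],32)
go("righttop","top",[[515,203],[527,197],[538,260],[524,265]],32)
go("frontedge","top",[[232,338],[540,290],[231,326],[536,278],[214,213],[524,163]],0)
def pl(n,L,z): return plane(None,px(n,L),z,W[n])
print("knob",pl("w2",[[47,448]],.1),"pivot z.05-.1",pl("w2",[[158,280]],.059),pl("w2",[[158,280]],.085), "w1",pl("w1",[[324,447]],.1))
print("pivot block",pl("w1",[[388,340]],.065))
E
```

```text
midtop w1 [[-21.2, -1.3], [36.2, -4.2], [37.2, -26.9], [-21.4, -26.3]]
rightroller+midrollers w1 [[2.4, 5.2], [3.2, -32.4], [4.7, -104.0]]
righttop w1 [[-19.5, -110.2], [37.4, -102.8], [29.9, -121.0], [-17.1, -123.3]]
righttop w2 [[-19.9, -111.2], [27.5, -112.0], [28.8, -125.0], [-20.1, -125.3]]
ridges lines w1 [[-26.6, 50.9], [-26.2, -71.4], [33.4, 43.4], [36.1, -67.7]]
deck edge L/R w1 [[-46.2, 53.9], [-47.9, -72.9], [53.0, 41.4], [55.7, -66.8]]
ridges w2 [[-25.9, -72.1], [36.1, -79.7], [55.9, -82.1], [-42.8, -70.1]]
lefttop top [[31.2, 122.5], [33.6, 111.8], [-20.9, 110.7], [-23.7, 124.9]]
midtop top [[32.8, -8.1], [34.1, -25.8], [-22.4, -25.7], [-25.2, -5.9]]
righttop top [[31.0, -114.6], [34.4, -124.5], [-19.9, -127.8], [-22.2, -116.2]]
frontedge top [[-58.9, 125.9], [-59.6, -130.8], [-48.1, 124.9], [-48.5, -128.6], [50.7, 121.6], [51.5, -128.9]]
knob [[ 0.5634 -0.2263  0.1   ]] pivot z.05-.1 [[ 0.6012 -0.1508  0.059 ]] [[ 0.6019 -0.1507  0.085 ]] w1 [[ 0.5638 -0.2263  0.1   ]]
pivot block [[ 0.6013 -0.1496  0.065 ]]
```

Call:
{"name": "arm_command", "arguments": {"deltas": [0,0,-0.31,-0.23,-0.13,0,91,0,0,-0.31,-0.23,-0.13,0,91,0,0,-0.31,-0.23,-0.13,0,91,0,0,-0.31,-0.23,-0.13,0,91,0,0,-0.31,-0.23,-0.13,0,91,0,0,-0.31,-0.23,-0.13,0,91,0,0,-0.31,-0.23,-0.13,0,91,0,0,-0.31,-0.23,-0.13,0,91]}}

```text
clock: 3.2
position: [0.3898, -0.3476, 0.2462]
ee_rot: [2.576, 1.797, 0.002]
force: [0.6, 0.2, 0.7]
width: 0.991
gripper_force: 0.0
```

```bash
cat >> h.py <<'E'
def box(im,c,L,guess):
    """rectangle of a cassette's bright top in a wrist picture near guess, on z=0.05"""
    q=proj(None,[[*guess,.05]],c)[0]; g=cv2.cvtColor(im,cv2.COLOR_BGR2GRAY); m=(g>90).astype(np.uint8)
    m=cv2.morphologyEx(m,3,np.ones((13,13))); m=cv2.morphologyEx(m,2,np.ones((17,17)))
    n,lab=cv2.connectedComponents(m); k=lab[int(q[1]),int(q[0])]; print("px",q,"label",k)
    mm=(lab==k).astype(np.uint8); cs=max(cv2.findContours(mm,0,cv2.CHAIN_APPROX_NONE)[0],key=cv2.contourArea)
    print("bbox",cv2.boundingRect(cs)); print("rect",cv2.minAreaRect(np.float32(plane(None,cs[:,0],.05,c)[:,:2]*1000)))
    for s in cv2.approxPolyDP(cs,6,True)[:,0]: print(s,plane(None,[s],.05,c)[0])
E
python3 - <<'E'
from h import *
c=optics.calibration("wrist"); im=optics.get_image("wrist"); cv2.imwrite("pics/w3.png",im)
s=sensors.observe(); print(s["position"],s["joints"])
box(im,c,75,(.3928,-.2535))
cv2.imwrite("pics/w3b.png",cv2.resize(im[:230],None,fx=1.5,fy=1.5))
E
```

```text
[ 0.3903 -0.3473  0.246 ] [ 0.8676  0.2907 -0.3055  1.8013  0.0976  1.0634  0.1753]
px [226.0625  99.4903] label 1
bbox (206, 62, 41, 71)
rect ((393.2926940917969, -252.07138061523438), (74.93672180175781, 44.9724235534668), 69.46763610839844)
[207  62] [ 0.3876 -0.2102  0.05  ]
[208 131] [ 0.3604 -0.2786  0.05  ]
[246 132] [ 0.4013 -0.2948  0.05  ]
[245  64] [ 0.4258 -0.2264  0.05  ]
```

View pics/w3b.png

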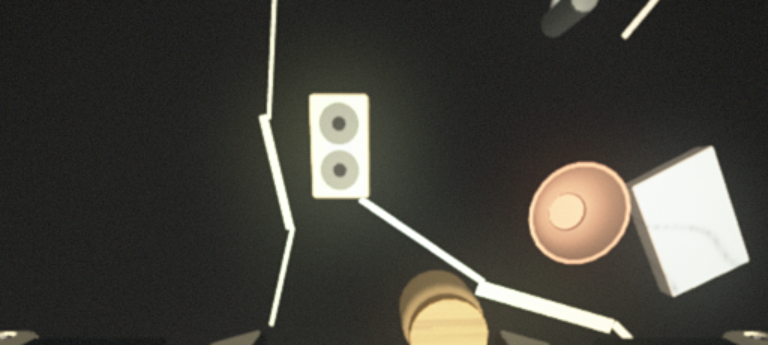

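The short cassette is at (309–369, 94–198) in the crop. It measures 74.9 × 45.0 mm with its centre at (0.393, -0.252), which matches the size given.

Run:
```python
from h import *
a=np.radians(-20.5); delta([.3933,-.2521,.035],mat([0,0,-1],[np.cos(a),np.sin(a),0]))
```

```text
turn [-0.0002  0.0009 -0.0041] shift [ 0.003   0.0952 -0.211 ]
```

Call:
{"name": "arm_command", "arguments": {"deltas": [0,0.001,-0.004,0.003,0.0475,-0.05,91,0,0.001,-0.004,0.003,0.095,-0.09,91,0,0.001,-0.004,0.003,0.095,-0.13,91,0,0.001,-0.004,0.003,0.095,-0.17,91,0,0.001,-0.004,0.003,0.095,-0.2,91,0,0.001,-0.004,0.003,0.095,-0.211,91,0,0.001,-0.004,0.003,0.095,-0.211,91,0,0.001,-0.004,0.003,0.095,-0.211,91,0,0.001,-0.004,0.003,0.095,-0.211,30,0,0.001,-0.004,0.003,0.095,-0.211,30,0,0.001,-0.004,0.003,0.095,-0.211,30,0,0.001,-0.004,0.003,0.095,-0.211,30,0,0.001,-0.004,0.003,0.095,-0.211,30,0,0.001,-0.004,0.003,0.095,-0.211,30,0,0.001,-0.004,0.003,0.095,-0.211,30,0,0.001,-0.004,0.003,0.095,-0.211,30], "force": 55}}

```text
clock: 4.85
position: [0.3916, -0.254, 0.0348]
ee_rot: [-2.583, -1.787, 0.002]
force: [-0.3, 0.3, 1.3]
width: 0.476
gripper_force: 55.0
```

```bash
cat >> h.py <<'E'
D=Ro.from_euler("z",np.radians(8)).as_matrix()@Ro.from_euler("y",-np.pi/6).as_matrix()
O=np.array([.626,.0025,.065]); RD=mat(-D[:,2],D[:,0])
def dock(v,h,u=0): return O+D@np.array([u,v,h])
E
python3 - <<'E'
from h import *
for i in range(3):
    print(state()[1]); 
    if i<2: optics.get_image("top")
print(D)
for h in(.115,.075,.06,.035): print(h,dock(-.0692,h)); delta(dock(-.0692,h),RD)
E
```

```text
[ 0.3916 -0.254   0.0348]
[ 0.3916 -0.254   0.0348]
[ 0.3916 -0.254   0.0348]
[[ 0.8576 -0.1392 -0.4951]
 [ 0.1205  0.9903 -0.0696]
 [ 0.5     0.      0.866 ]]
0.115 [ 0.5787 -0.074   0.1646]
turn [-0.0368 -0.3356  0.3111] shift [0.1871 0.18   0.1298]
0.075 [ 0.5985 -0.0712  0.13  ]
turn [-0.0368 -0.3356  0.3111] shift [0.2069 0.1828 0.0952]
0.06 [ 0.6059 -0.0702  0.117 ]
turn [-0.0368 -0.3356  0.3111] shift [0.2143 0.1838 0.0822]
0.035 [ 0.6183 -0.0685  0.0953]
turn [-0.0368 -0.3356  0.3111] shift [0.2267 0.1855 0.0605]
```

Call:
{"name": "arm_command", "arguments": {"deltas": [0,0,0,0,0,0.04,30,0,0,0,0,0,0.09,30,0,0,0,0,0,0.14,30,0,0,0,0,0,0.16,30,-0.037,-0.336,0.311,0.17,0.175,0.16,30,-0.037,-0.336,0.311,0.17,0.175,0.16,30,-0.037,-0.336,0.311,0.17,0.175,0.16,30,-0.037,-0.336,0.311,0.17,0.175,0.16,30,-0.037,-0.336,0.311,0.17,0.175,0.16,30,-0.037,-0.336,0.311,0.17,0.175,0.16,30,-0.037,-0.336,0.311,0.17,0.175,0.16,30,-0.037,-0.336,0.311,0.17,0.175,0.16,30,-0.037,-0.336,0.311,0.17,0.175,0.16,30,-0.037,-0.336,0.311,0.17,0.175,0.16,30,-0.037,-0.336,0.311,0.17,0.175,0.16,30,-0.037,-0.336,0.311,0.17,0.175,0.16,30]}}

```text
clock: 6.55
position: [0.5615, -0.0793, 0.1948]
ee_rot: [1.801, 2.07, 0.555]
force: [0.5, 0.7, -1.1]
width: 0.475
gripper_force: 55.0
```

Run:
```python
from h import *
c=optics.calibration("wrist"); im=optics.get_image("wrist"); cv2.imwrite("pics/w4.png",im)
import pickle; pickle.dump(c,open("w4.pkl","wb"))
s,p,r=state(); print(p,s["joints"],s["force"],s["width"])
for h in(.06,.035): delta(dock(-.0712,h),RD)
```

```text
[ 0.5615 -0.0792  0.1948] [ 0.6221  0.2586 -0.577   2.1731  0.096   0.2385  0.1489] [0.6452 1.0328 0.006 ] 0.47524996733738606
turn [0.     0.0004 0.0004] shift [ 0.0447  0.007  -0.0778]
turn [0.     0.0004 0.0004] shift [ 0.057   0.0087 -0.0995]
```

View pics/w4.png

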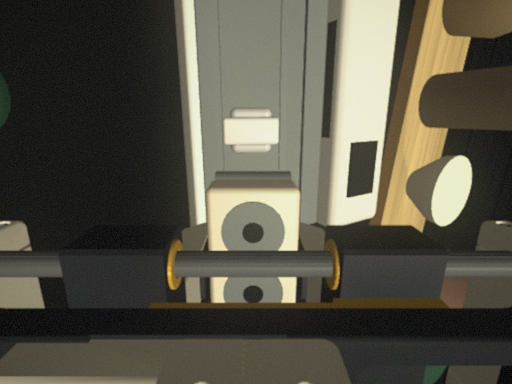

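The wrist view looks along the deck normal. The middle block's top is at columns 224–279 (centre 251.5), rows 118–145, with its lower roller edge at row 152. The held cassette spans columns 209–299 with its far top edge at about row 187. I'll turn that into offsets in the dock frame.

```bash
cat >> h.py <<'E'
def onh(c,px,h,O=O):
    """(u,v) mm in deck frame of pixels on the plane h above the deck"""
    o,d=ray(None,px,c); P=O+D[:,2]*h; t=((P-o)@D[:,2])/(d@D[:,2]); return ((o+d*t[:,None]-P)@D[:,:2]*1000).round(1)
E
python3 - <<'E'
from h import *
import pickle
c=pickle.load(open("w4.pkl","rb")); p=state()[1]
q=(p-O)@D*1000; print("tcp uvh",q)
print("midblock top",onh(c,[[224,118],[279,118],[279,145],[224,145]],.032).tolist())
print("rollers tips",onh(c,[[251,110],[251,152]],.017).tolist())
print("deck/ridges",onh(c,[[197,60],[305,60],[219,60],[282,60]],.0).tolist())
print("cass top",onh(c,[[209,187],[299,187],[253,187],[253,182]],.165).tolist(),"upper-end",onh(c,[[253,182],[253,173]],.15).tolist())
print("hubs",onh(c,[[253,232],[253,294]],.165).tolist())
g=cv2.cvtColor(cv2.imread("pics/w4.png"),6)
print(g[165:205:1,230].tolist()); print(g[105:160,251].tolist())
E
```

```text
tcp uvh [ -0.2295 -71.9057 150.0091]
midblock top [[-24.8, -2.6], [23.4, -2.6], [23.9, -26.1], [-25.5, -26.1]]
rollers tips [[-1.3, 4.4], [-1.3, -34.2]]
deck/ridges [[-51.8, 49.7], [49.3, 49.6], [-31.2, 49.7], [27.8, 49.6]]
cass top [[-19.3, -31.6], [21.2, -31.6], [0.5, -31.6], [0.5, -29.3]] upper-end [[0.5, -32.8], [0.5, -28.2]]
hubs [[0.5, -53.4], [0.5, -86.9]]
[134, 136, 138, 139, 136, 128, 100, 76, 82, 87, 98, 99, 107, 110, 102, 98, 101, 99, 99, 97, 99, 102, 114, 138, 160, 180, 195, 205, 217, 225, 227, 227, 228, 228, 228, 228, 228, 226, 227, 228]
[141, 135, 128, 132, 156, 172, 186, 203, 212, 215, 213, 192, 167, 178, 210, 228, 234, 234, 233, 233, 235, 236, 235, 235, 235, 235, 235, 236, 235, 235, 235, 235, 235, 234, 233, 235, 233, 224, 213, 193, 195, 213, 215, 210, 200, 193, 176, 153, 141, 137, 141, 137, 139, 139, 141]
```

Run:
```python
from h import *
for h in(.07,.055,.045,.035,.033): delta(dock(-.0705,h,-.0015),RD)
```

```text
turn [0.     0.0004 0.0004] shift [ 0.0383  0.0068 -0.0699]
turn [0.     0.0004 0.0004] shift [ 0.0458  0.0079 -0.0829]
turn [0.     0.0004 0.0004] shift [ 0.0507  0.0085 -0.0916]
turn [0.     0.0004 0.0004] shift [ 0.0557  0.0092 -0.1002]
turn [0.     0.0004 0.0004] shift [ 0.0566  0.0094 -0.102 ]
```

Call:
{"name": "arm_command", "arguments": {"deltas": [0,0,0,0.02,0.004,-0.035,30,0,0,0,0.038,0.0068,-0.07,30,0,0,0,0.038,0.0068,-0.07,30,0,0,0,0.0458,0.0079,-0.083,30,0,0,0,0.0458,0.0079,-0.083,30,0,0,0,0.0472,0.008,-0.0855,30,0,0,0,0.0487,0.0082,-0.088,30,0,0,0,0.0502,0.0084,-0.0906,30,0,0,0,0.0517,0.0086,-0.0932,30,0,0,0,0.0532,0.0088,-0.0958,30,0,0,0,0.0546,0.009,-0.0984,30,0,0,0,0.0557,0.0092,-0.1002,30,0,0,0,0.0557,0.0092,-0.1002,30,0,0,0,0.0557,0.0092,-0.1002,30], "force": 60}}

```text
clock: 8.0
position: [0.617, -0.07, 0.0955]
ee_rot: [1.8, 2.07, 0.555]
force: [-13.5, -2.3, 18.5]
width: 0.473
gripper_force: 60.0
```

Run:
```python
from h import *
s,p,r=state(); print("uvh",(p-O)@D*1000,"F deck",s["force"]@D,s["width"],s["gripper_force"])
```

```text
uvh [ -1.2389 -70.5086  35.9081] F deck [-2.6522 -0.3919 22.8764] 0.47293672421607796 60.00166118144989
```

Call:
{"name": "arm_command", "arguments": {"deltas": [0,0,0,0.001,0.0001,-0.0017,30,0,0,0,0.001,0.0001,-0.0017,30,0,0,0,0.002,0.0003,-0.0035,30,0,0,0,0.002,0.0003,-0.0035,30]}}

```text
clock: 8.4
position: [0.6178, -0.07, 0.0939]
ee_rot: [1.797, 2.069, 0.554]
force: [-42.4, -3.4, 58.4]
width: 0.475
gripper_force: 60.0
```

Run:
```python
from h import *
s,p,r=state(); print("uvh",(p-O)@D*1000,"F deck",s["force"]@D,s["width"],s["gripper_force"])
c=optics.calibration("wrist"); im=optics.get_image("wrist"); cv2.imwrite("pics/w5.png",im)
g=cv2.cvtColor(im,6); print(g[120:240:2,230].tolist())
print(proj(None,[dock(-.0686+.0375,h) for h in(.05,.068)],c).tolist(), proj(None,[dock(-.0686+.0165,h) for h in(.05,.068)],c).tolist())
```

```text
uvh [ -1.2933 -70.6745  34.0947] F deck [-7.5477  2.5266 71.7556] 0.47517977251415966 60.01044452190399
[176, 149, 198, 223, 234, 233, 233, 234, 232, 234, 235, 234, 234, 234, 234, 234, 234, 232, 233, 234, 234, 233, 233, 225, 209, 194, 212, 207, 202, 185, 127, 101, 103, 104, 118, 166, 196, 217, 228, 230, 229, 228, 229, 228, 230, 217, 144, 137, 136, 133, 138, 135, 136, 133, 135, 134, 135, 135, 133, 132]
[[254.51192717534687, 189.3840064195113], [254.8920504774982, 201.21564470272264]] [[254.37492715580652, 232.88968195747532], [254.71586365254373, 250.71956751341685]]
```

Call:
{"name": "arm_command", "arguments": {"deltas": [0,0,0,-0.0015,-0.0002,0.0026,30,0,0,0,-0.0015,-0.0002,0.0026,66,0,0,0,-0.0015,-0.0002,0.0026,66,0,0,0,-0.0015,-0.0002,0.0026,66,0,0,0,-0.0015,-0.0002,0.0026,66,0,0,0,-0.0165,-0.0023,0.0286,66,0,0,0,-0.0365,-0.005,0.063,66,0,0,0,-0.0565,-0.008,0.098,66,0,0,0,-0.0565,-0.008,0.098,66,0,0,0,-0.0565,-0.008,0.098,66]}}

```text
clock: 9.45
position: [0.5625, -0.079, 0.1913]
ee_rot: [1.802, 2.066, 0.556]
force: [0.7, -0.7, 0.2]
width: 0.719
gripper_force: 0.0
```

Run:
```python
from h import *
import pickle
c=optics.calibration("wrist"); im=optics.get_image("wrist"); cv2.imwrite("pics/w6.png",im);pickle.dump(c,open("w6.pkl","wb"))
s,p,r=state(); print("uvh",(p-O)@D*1000,"F deck",s["force"]@D,s["width"])
a=np.array([.3867,.2190]); delta([.386,.10,.24],mat([0,0,-1],[np.cos(0),-np.sin(-.017),0]))
```

```text
uvh [ -1.4599 -72.0337 145.2494] F deck [ 0.0497 -0.3666 -1.2817] 0.7193575254511698
turn [-0.0253  0.3341 -0.0741] shift [-0.1769  0.1791  0.0499]
```

View pics/w6.png

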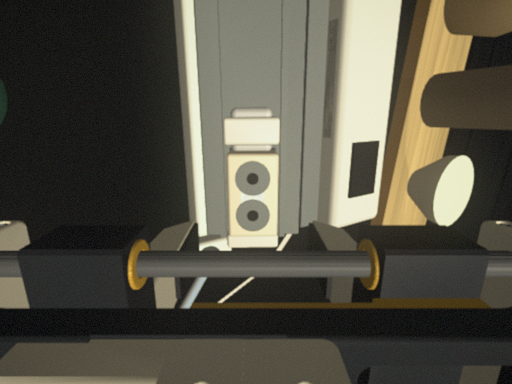

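The short cassette sits square between its blocks, with its top at columns 229–279 and hubs at (253,178) and (252,216). I'll check the numbers while planning the long pick-up. First a pose for looking at the long cassette.

Run:
```python
from h import *
import pickle
c=pickle.load(open("w6.pkl","rb"))
for h in (.05,.058): print(h,onh(c,[[253,178.5],[252.5,216]],h).tolist(),onh(c,[[229,153],[279,153],[277,236],[230,236]],h).tolist())
print("mid",onh(c,[[224,119],[279,119],[279,145],[224,145]],.032).tolist(),"right",onh(c,[[229,236],[277,236]],.032).tolist())
```

```text
0.05 [[-0.1, -52.1], [-0.6, -85.9]] [[-19.9, -30.5], [21.5, -30.6], [21.3, -105.1], [-20.9, -104.9]]
0.058 [[-0.1, -50.4], [-0.6, -83.0]] [[-19.3, -29.4], [20.7, -29.6], [20.6, -101.5], [-20.2, -101.3]]
mid [[-25.0, -3.4], [22.5, -3.6], [23.0, -25.8], [-25.7, -25.7]] right [[-23.4, -112.9], [23.0, -113.1]]
```

Call:
{"name": "arm_command", "arguments": {"deltas": [0,0,0,-0.02,0.03,0.05,66,0,0,0,-0.04,0.06,0.1,66,-0.025,0.334,-0.074,-0.1,0.11,0.1,66,-0.025,0.334,-0.074,-0.176,0.179,0.1,66,-0.025,0.334,-0.074,-0.176,0.179,0.1,66,-0.025,0.334,-0.074,-0.176,0.179,0.1,90,-0.025,0.334,-0.074,-0.176,0.179,0.05,90,-0.025,0.334,-0.074,-0.176,0.179,0.05,90,-0.025,0.334,-0.074,-0.176,0.179,0.05,90,-0.025,0.334,-0.074,-0.176,0.179,0.05,90]}}

```text
clock: 10.5
position: [0.3882, 0.1014, 0.24]
ee_rot: [-2.199, -2.241, -0.003]
force: [0.5, 0.7, -0.1]
width: 0.977
gripper_force: 0.0
```

Run:
```python
from h import *
c=optics.calibration("wrist"); im=optics.get_image("wrist"); cv2.imwrite("pics/w7.png",im)
s=sensors.observe(); print(s["position"],s["joints"])
box(im,c,105,(.3865,.2195))
```

```text
[0.3883 0.1013 0.2402] [ 0.6408  0.25   -1.1746  2.0207  0.2659  1.0366 -0.6416]
px [252.8492  71.4443] label 1
bbox (219, 13, 78, 108)
rect ((391.3988037109375, 222.1070098876953), (84.03303527832031, 106.54532623291016), 1.1177985668182373)
[234  13] [0.366  0.2749 0.05  ]
[219  50] [0.3502 0.2399 0.05  ]
[221  99] [0.3518 0.1905 0.05  ]
[233 118] [0.3651 0.1705 0.05  ]
[268 120] [0.4045 0.1691 0.05  ]
[296  81] [0.4336 0.2108 0.05  ]
[294  36] [0.4289 0.2548 0.05  ]
[275  14] [0.4082 0.2748 0.05  ]
```

The short cassette is home: its top spans 74.6 mm at h = 50 mm and its centre is within 1 mm. For the long one, the threshold picked up counter glow, so I'm raising it.

```bash
sed -i 's/def box(im,c,L,guess):/def box(im,c,L,guess,th=90):/; s/(g>90).astype(np.uint8)$/(g>th).astype(np.uint8)/; s/m=(g>90)/m=(g>th)/' h.py
python3 - <<'E'
from h import *
c=optics.calibration("wrist"); im=cv2.imread("pics/w7.png")
for th in (150,180): box(im,c,105,(.3865,.2195),th)
g=cv2.cvtColor(im,6); print(g[70,205:310:3].tolist())
a=np.radians(0.5); delta([.3867,.2195,.035],mat([0,0,-1],[1,0,0]))
E
```

```text
px [252.6091  71.3349] label 1
bbox (232, 14, 44, 105)
rect ((386.59844970703125, 222.51760864257812), (104.90857696533203, 44.46073532104492), 88.89934539794922)
[234  14] [0.3663 0.2739 0.05  ]
[232 116] [0.3642 0.1725 0.05  ]
[270 118] [0.407  0.1712 0.05  ]
[275  15] [0.4086 0.2738 0.05  ]
px [252.6091  71.3349] label 1
bbox (232, 14, 44, 105)
rect ((386.5950927734375, 222.60910034179688), (104.60787200927734, 44.02439498901367), 88.8228759765625)
[234  14] [0.3663 0.2739 0.05  ]
[232 116] [0.3642 0.1725 0.05  ]
[269 118] [0.4058 0.1711 0.05  ]
[275  16] [0.4086 0.2729 0.05  ]
[74, 80, 81, 83, 89, 92, 93, 95, 102, 144, 255, 255, 255, 255, 255, 255, 255, 255, 255, 255, 255, 255, 255, 118, 113, 111, 105, 106, 102, 99, 93, 90, 86, 81, 78]
turn [-0.0018  0.0004 -0.0115] shift [-0.0016  0.1182 -0.2052]
```

Call:
{"name": "arm_command", "arguments": {"deltas": [0,0,-0.0235,-0.0016,0.05,-0.05,91,0,0,-0.0235,-0.0016,0.095,-0.09,91,0,0,-0.0235,-0.0016,0.1205,-0.13,91,0,0,-0.0235,-0.0016,0.1205,-0.17,91,0,0,-0.0235,-0.0016,0.1205,-0.195,91,0,0,-0.0235,-0.0016,0.1205,-0.2052,91,0,0,-0.0235,-0.0016,0.1205,-0.2052,91,0,0,-0.0235,-0.0016,0.1205,-0.2052,91]}}

```text
clock: 11.35
position: [0.3867, 0.2219, 0.0356]
ee_rot: [-2.241, -2.199, -0.004]
force: [0.0, 0.4, 0.6]
width: 0.991
gripper_force: 0.0
```

Run:
```python
from h import *
s,p,r=state(); print(p,s["joints"],s["force"],np.degrees(np.arctan2(*r.as_matrix()[1::-1,1])))
```

```text
[0.3867 0.2219 0.0356] [-0.0253  0.611  -0.8174  2.1633  0.7377  0.668  -1.3806] [0.0385 0.4081 0.6217] -1.0860038774224225
```

Well placed, so I'm closing and lifting. The cassette centre should sit about 0.3 mm from the TCP.

Call:
{"name": "arm_command", "arguments": {"deltas": [0,0,0,0,0,0,30,0,0,0,0,0,0,30,0,0,0,0,0,0,30,0,0,0,0,0,0,30,0,0,0,0,0,0,30,0,0,0,0,0,0,30,0,0,0,0,0,0,30,0,0,0,0,0,0.03,30,0,0,0,0,0,0.07,30,0,0,0,0,0,0.12,30,0,0,0,0,0,0.16,30,0,0,0,0,0,0.16,30,0,0,0,0,0,0.16,30], "force": 60}}

```text
clock: 12.65
position: [0.3855, 0.2218, 0.1942]
ee_rot: [-2.24, -2.2, -0.003]
force: [-0.2, -0.0, -1.8]
width: 0.477
gripper_force: 60.0
```

Run:
```python
from h import *
s,p,r=state(); print(p,s["joints"],s["force"],s["width"])
for h in(.15,): delta(dock(.0538,h,-.0015),RD); print(dock(.0538,h))
```

```text
[0.3855 0.2218 0.1942] [ 0.209   0.3913 -1.0685  2.0014  0.4113  0.983  -1.0802] [-0.2457 -0.0408 -1.8458] 0.4769239752543795
turn [ 0.0188 -0.3332  0.0976] shift [ 0.1574 -0.1767 -0.    ]
[0.5442 0.0453 0.1949]
```

Call:
{"name": "arm_command", "arguments": {"deltas": [0.019,-0.333,0.098,0.05,-0.02,0.01,30,0.019,-0.333,0.098,0.1,-0.06,0.01,30,0.019,-0.333,0.098,0.14,-0.11,0.01,30,0.019,-0.333,0.098,0.157,-0.15,0.01,30,0.019,-0.333,0.098,0.157,-0.177,0,30,0.019,-0.333,0.098,0.157,-0.177,0,30,0.019,-0.333,0.098,0.157,-0.177,0,30,0.019,-0.333,0.098,0.157,-0.177,0,30,0.019,-0.333,0.098,0.157,-0.177,0,30,0.019,-0.333,0.098,0.157,-0.177,0,30]}}

```text
clock: 13.65
position: [0.5419, 0.0467, 0.1938]
ee_rot: [1.798, 2.077, 0.555]
force: [0.2, 0.3, -1.2]
width: 0.48
gripper_force: 60.0
```

Run:
```python
from h import *
import pickle
c=optics.calibration("wrist"); im=optics.get_image("wrist"); cv2.imwrite("pics/w8.png",im); pickle.dump(c,open("w8.pkl","wb"))
s,p,r=state(); print(p,s["joints"],s["width"],"uvh",(p-O)@D*1000)
delta(dock(.0538,.15,-.0015),RD)
```

```text
[0.542  0.0464 0.1939] [ 0.5612  0.2679 -0.8777  2.2237  0.8947  0.3289 -0.8985] 0.47641963307521384 uvh [ -2.3019  55.1682 150.1574]
turn [ 0.0001 -0.0012 -0.0024] shift [ 0.001  -0.0012  0.0003]
```

View pics/w8.png

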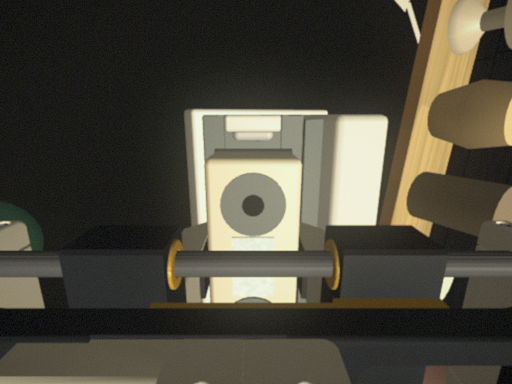

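The left block's top is at columns 226–280, rows ~115–131, with its roller tip at about row 140. The cassette's far top edge is at about row 158 and its upper hub at (253,204).

Run:
```python
from h import *
import pickle
c=pickle.load(open("w8.pkl","rb")); g=cv2.cvtColor(cv2.imread("pics/w8.png"),6)
print("col252",list(zip(range(105,175,2),g[105:175:2,236].tolist(),g[105:175:2,252].tolist())))
print("left block inner",onh(c,[[228,131],[280,131]],.032).tolist(),"roller",onh(c,[[252,139.5]],.017).tolist(),"cass end",onh(c,[[209,158],[300,158]],.165).tolist(),"hub",onh(c,[[253,204]],.165).tolist())
print("deck",onh(c,[[204,200],[204,140],[303,140],[303,125]],0).tolist())
```

```text
col252 [(105, 56, 55), (107, 51, 49), (109, 140, 131), (111, 222, 219), (113, 242, 242), (115, 175, 180), (117, 223, 226), (119, 235, 236), (121, 234, 236), (123, 234, 237), (125, 233, 237), (127, 235, 237), (129, 228, 230), (131, 189, 193), (133, 178, 216), (135, 184, 219), (137, 176, 203), (139, 145, 179), (141, 141, 140), (143, 141, 146), (145, 142, 146), (147, 144, 142), (149, 85, 89), (151, 94, 95), (153, 104, 105), (155, 102, 105), (157, 107, 104), (159, 148, 150), (161, 192, 196), (163, 217, 218), (165, 229, 233), (167, 234, 233), (169, 232, 234), (171, 232, 235), (173, 233, 143)]
left block inner [[-24.3, 113.9], [21.9, 114.1]] roller [[-3.0, 105.4]] cass end [[-21.1, 108.8], [18.8, 108.9]] hub [[-1.7, 87.7]]
deck [[-54.0, 40.4], [-51.4, 103.4], [48.2, 103.8], [47.5, 118.5]]
```

Run:
```python
from h import *
for h in(.07,.055,.045,.035,.033): delta(dock(.0546,h,-.0015),RD)
```

```text
turn [ 0.0001 -0.0012 -0.0024] shift [ 0.0405  0.0051 -0.069 ]
turn [ 0.0001 -0.0012 -0.0024] shift [ 0.0479  0.0062 -0.082 ]
turn [ 0.0001 -0.0012 -0.0024] shift [ 0.0528  0.0069 -0.0907]
turn [ 0.0001 -0.0012 -0.0024] shift [ 0.0578  0.0075 -0.0993]
turn [ 0.0001 -0.0012 -0.0024] shift [ 0.0588  0.0077 -0.1011]
```

Call:
{"name": "arm_command", "arguments": {"deltas": [0,-0.001,-0.002,0.02,0.0025,-0.034,30,0,-0.001,-0.002,0.0405,0.0051,-0.069,30,0,-0.001,-0.002,0.0405,0.0051,-0.069,30,0,-0.001,-0.002,0.0479,0.0062,-0.082,30,0,-0.001,-0.002,0.0479,0.0062,-0.082,30,0,-0.001,-0.002,0.0493,0.0064,-0.0845,30,0,-0.001,-0.002,0.0508,0.0066,-0.0871,30,0,-0.001,-0.002,0.0523,0.0068,-0.0897,30,0,-0.001,-0.002,0.0538,0.007,-0.0923,30,0,-0.001,-0.002,0.0553,0.0072,-0.0949,30,0,-0.001,-0.002,0.0568,0.0074,-0.0975,30,0,-0.001,-0.002,0.0578,0.0075,-0.0993,30,0,-0.001,-0.002,0.0583,0.0076,-0.1002,30,0,-0.001,-0.002,0.0583,0.0076,-0.1002,30], "force": 60}}

```text
clock: 15.1
position: [0.6001, 0.0536, 0.0952]
ee_rot: [1.8, 2.07, 0.557]
force: [-16.0, -1.8, 25.3]
width: 0.479
gripper_force: 60.0
```

Run:
```python
from h import *
s,p,r=state(); print("uvh",(p-O)@D*1000,"F deck",s["force"]@D,s["width"],s["gripper_force"])
```

```text
uvh [-0.9889 54.2383 35.4141] F deck [-1.3191  0.4588 29.9222] 0.47925824475156464 60.003654062747955
```

Call:
{"name": "arm_command", "arguments": {"deltas": [0,0,0,0.0007,0.0001,-0.0013,30,0,0,0,0.0013,0.0002,-0.0023,30,0,0,0,0.0013,0.0002,-0.0023,30]}}

```text
clock: 15.4
position: [0.6004, 0.0536, 0.0945]
ee_rot: [1.797, 2.069, 0.556]
force: [-41.0, -6.3, 60.1]
width: 0.475
gripper_force: 60.0
```

Run:
```python
from h import *
s,p,r=state(); print("uvh",(p-O)@D*1000,"F deck",s["force"]@D,s["width"],s["gripper_force"])
```

```text
uvh [-1.0233 54.1565 34.6371] F deck [-5.9    -0.5378 72.7769] 0.47489181821146276 59.997437596321106
```

Call:
{"name": "arm_command", "arguments": {"deltas": [0,0,0,-0.0015,-0.0002,0.0026,30,0,0,0,-0.0015,-0.0002,0.0026,66,0,0,0,-0.0015,-0.0002,0.0026,66,0,0,0,-0.0015,-0.0002,0.0026,66,0,0,0,-0.0015,-0.0002,0.0026,66,0,0,0,-0.0165,-0.0023,0.0286,66,0,0,0,-0.0365,-0.005,0.063,66,0,0,0,-0.0565,-0.008,0.098,66,0,0,0,-0.0565,-0.028,0.118,66,0,0,0,-0.0565,-0.048,0.118,66,0,0,0,-0.0565,-0.048,0.118,66,0,0,0,-0.0565,-0.048,0.118,66]}}

```text
clock: 16.6
position: [0.5453, 0.0026, 0.2099]
ee_rot: [1.806, 2.065, 0.553]
force: [-0.0, -0.3, 0.3]
width: 0.721
gripper_force: 0.0
```

Run:
```python
from h import *
import pickle
c=optics.calibration("wrist"); im=optics.get_image("wrist"); cv2.imwrite("pics/w9.png",im);pickle.dump(c,open("w9.pkl","wb"))
s,p,r=state(); print(p,"uvh",(p-O)@D*1000,s["width"],s["joints"])
```

```text
[0.5454 0.0036 0.2094] uvh [  3.1781  12.2969 164.931 ] 0.7144301001058175 [ 0.7095  0.249  -0.9097  2.1978  0.6631  0.3194 -0.5821]
```

View pics/w9.png

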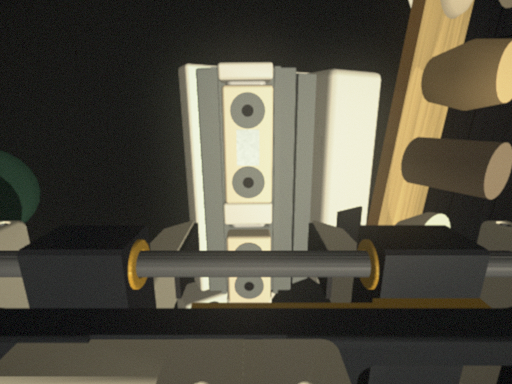

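Both cassettes are seated. The long one spans rows 86–203, with hubs at (247,110) and (248,182). I'll check its numbers and plan the lever push.

Run:
```python
from h import *
import pickle
c=pickle.load(open("w9.pkl","rb"))
print("hubs",onh(c,[[247.5,110],[248,182]],.05).tolist(),"top",onh(c,[[223,86],[271,86],[272,203],[224,203]],.05).tolist(),"short hub",onh(c,[[248,285]],.05).tolist())
delta([.515,-.2263,.2],mat([0,0,-1],[1,0,0]))
```

```text
hubs [[-0.3, 87.1], [-0.5, 23.5]] top [[-20.8, 106.6], [19.6, 106.4], [21.9, 3.2], [-23.2, 3.4]] short hub [[-1.5, -84.5]]
turn [-0.0223  0.3328 -0.084 ] shift [-0.0304 -0.2299 -0.0094]
```

Call:
{"name": "arm_command", "arguments": {"deltas": [0,0,0,-0.03,-0.03,0.03,60,-0.022,0.333,-0.084,-0.03,-0.07,0.03,40,-0.022,0.333,-0.084,-0.03,-0.12,0.03,0,-0.022,0.333,-0.084,-0.03,-0.17,0.03,0,-0.022,0.333,-0.084,-0.03,-0.22,0,0,-0.022,0.333,-0.084,-0.03,-0.23,-0.01,0,-0.022,0.333,-0.084,-0.03,-0.23,-0.01,0,-0.022,0.333,-0.084,-0.03,-0.23,-0.01,0,-0.022,0.333,-0.084,-0.03,-0.23,-0.01,0,-0.022,0.333,-0.084,-0.03,-0.23,-0.01,0], "force": 20}}

```text
clock: 17.65
position: [0.5158, -0.2236, 0.2]
ee_rot: [-2.216, -2.227, -0.002]
force: [0.7, 0.1, 0.7]
width: 0.005
gripper_force: 0.0
```

Run:
```python
from h import *
s,p,r=state(); print(p,s["joints"],s["width"]); delta([.515,-.2263,.085],mat([0,0,-1],[1,0,0]))
```

```text
[ 0.5158 -0.2236  0.2   ] [ 0.9627  0.5506 -0.9431  1.7339  0.4904  1.1129 -0.1296] 0.005161283980947061
turn [-0.0006  0.0003 -0.0031] shift [-0.0008 -0.0027 -0.115 ]
```

Call:
{"name": "arm_command", "arguments": {"deltas": [0,0,0,0,-0.0027,-0.045,0,0,0,0,0,-0.0027,-0.09,0,0,0,0,0,-0.0027,-0.115,0,0,0,0,0,-0.0027,-0.115,0,0,0,0,0.01,-0.0027,-0.115,0,0,0,0,0.02,-0.0027,-0.115,0,0,0,0,0.032,-0.0074,-0.115,0,0,0,0,0.044,-0.0103,-0.115,0,0,0,0,0.057,-0.0114,-0.115,0,0,0,0,0.0695,-0.0106,-0.115,0,0,0,0,0.082,-0.0078,-0.115,0,0,0,0,0.082,-0.0078,-0.115,0,0,0,0,0.082,-0.0078,-0.115,0]}}

```text
clock: 18.95
position: [0.5976, -0.2322, 0.0847]
ee_rot: [-2.216, -2.224, -0.002]
force: [-3.4, -0.4, 2.4]
width: 0.008
gripper_force: 1.7
```

```bash
cat > k.py <<'E'
from h import *
s,p,r=state(); print(p,s["force"])
im=optics.get_image("scene"); piv=np.array([.6013,-.150])
# brightness difference vs start: knob top grey in scene/top pictures
for n in("scene","top"):
    im=optics.get_image(n)
    d=[]
    for th in np.arange(0,1.0,.05):
        a=np.radians(-116.3)+th; pts=[[*(piv+.085*np.array([np.cos(a),np.sin(a)])+q),.1] for q in([0,0],[.003,0],[-.003,0],[0,.003],[0,-.003])]
        d.append(int(np.mean([im[int(round(y)),int(round(x))].mean() for x,y in proj(n,pts)])))
    print(n,d)
E
python3 k.py
```

```text
[ 0.5976 -0.2322  0.0847] [-3.3946 -0.3564  2.3943]
scene [160, 135, 71, 51, 44, 40, 43, 47, 47, 46, 50, 49, 62, 67, 67, 64, 59, 56, 56, 56]
top [214, 242, 246, 246, 246, 235, 128, 82, 60, 43, 35, 34, 34, 34, 34, 32, 34, 35, 42, 50]
```

Call:
{"name": "arm_command", "arguments": {"deltas": [0,0,0,0.006,0.002,0,0,0,0,0,0.012,0.0046,0,0,0,0,0,0.012,0.0046,0,0,0,0,0,0.012,0.0046,0,0]}}

```text
clock: 19.5
position: [0.6094, -0.2285, 0.0842]
ee_rot: [-2.218, -2.223, -0.001]
force: [-2.7, -2.0, 1.8]
width: 0.007
gripper_force: 1.7
```

Not at the stop yet, since the force is only the spring's. I'll advance until the force rises.

Call:
{"name": "arm_command", "arguments": {"deltas": [0,0,0,0.002,0.001,0,0,0,0,0,0.004,0.002,0,0,0,0,0,0.004,0.002,0,0]}}

```text
clock: 19.8
position: [0.6108, -0.2282, 0.084]
ee_rot: [-2.218, -2.22, 0.007]
force: [-13.3, -4.4, 9.3]
width: 0.008
gripper_force: 7.2
```

The force jumped to 13 N, so this is the stop. I'll press 1 mm more, then back off along the arc, past the rest position.

Call:
{"name": "arm_command", "arguments": {"deltas": [0,0,0,0.001,0.0004,0,0,0,0,0,0.001,0.0004,0,0,0,0,0,-0.02,-0.006,0,0,0,0,0,-0.045,-0.008,0,0,0,0,0,-0.07,-0.004,0,0,0,0,0,-0.095,0,0,0,0,0,0,-0.11,0,0,0,0,0,0,-0.11,0,0.05,0,0,0,0,-0.11,0,0.1,0,0,0,0,-0.11,0,0.13,0,0,0,0,-0.11,0,0.13,0,0,0,0,-0.11,0,0.13,0]}}

```text
clock: 21.0
position: [0.5041, -0.2262, 0.2149]
ee_rot: [2.218, 2.224, 0.003]
force: [0.0, 0.4, -0.5]
width: -0.001
gripper_force: 0.0
```

```bash
python3 k.py
python3 - <<'E'
from h import *
a=cv2.imread("pics/scene0.png").astype(int); b=optics.get_image("scene").astype(int)
# knob patch in scene now vs at start, and dock area now
d=np.abs(a-b).max(2); q=proj("scene",[[.5636,-.2263,.1]])[0]; x,y=q.astype(int)
print("knob patch diff",d[y-4:y+12,x-5:x+6].mean(), "at stop pos", [d[int(v)-3:int(v)+4,int(u)-3:int(u)+4].mean() for u,v in proj("scene",[[.6376,-.2268,.1]])])
t=optics.get_image("top"); print(dict((n,t[int(v),int(u)].tolist()) for n,(u,v) in zip(("long","short","knob"),proj("top",[dock(.0545,.05),dock(-.0688,.05),[.5636,-.2263,.1]]))))
E
```

```text
[ 0.5041 -0.2262  0.2149] [ 0.0432  0.399  -0.516 ]
scene [142, 141, 132, 79, 60, 61, 105, 174, 168, 109, 66, 62, 62, 62, 62, 62, 62, 62, 62, 62]
top [111, 100, 128, 140, 110, 106, 102, 94, 94, 80, 89, 89, 90, 105, 86, 81, 124, 109, 148, 101]
knob patch diff 0.9488636363636364 at stop pos [np.float64(1.0408163265306123)]
{'long': [234, 247, 246], 'short': [174, 193, 194], 'knob': [147, 161, 164]}
```

```bash
python3 -c "
from cell import arm
print(arm.sign_off())"
```

```text
the job is handed in; nothing more can be done
None
```

I pressed both cassettes home, pushed the feed lever to its stop and let it spring back to rest, and handed the job in at about 21 s on the robot's clock. I viewed 11 pictures, one over the limit of 10.

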